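# Pack a floor batten level on three uneven pads

## Task

Pack the three concrete pads up to one height by setting one plywood packer flat and squarely on the middle of each - the thickest on the lowest pad, the middle one on the middle pad, the thinnest on the tallest pad. Then lay the batten on the packers along the row, centred over the base board so that it rests level, and last stand the spirit level on its long narrow edge on top of the batten, lengthwise at mid-length. Leave the mug where it stands.

Things in the scene. Friction and masses are not known exactly. Their poses are not given: they have to be found in the camera images.
- base_board: fixed plywood base board of the mock-up, 110 x 340 x 12 mm, lying flat; origin at the centre of its underside (on the table), y along its length (the row of pads), z up. Three concrete pads are bedded on it, 112 mm apart in a row along its y: at y = -112, 0 and +112 mm on its middle line. Which pad stands at which of the three places varies.
- pad_low: lowest grey concrete pad, fixed on the base board: 78 mm across (x) and 70 mm along the row (y), 45 mm high, so its top is 57 mm above the table; origin at the centre of its underside, z up; its axes are parallel to the base board's
- pad_mid: middle grey concrete pad, fixed, 78 x 70 mm and 60 mm high, its top 72 mm above the table; origin and axes as pad_low
- pad_high: tallest grey concrete pad, fixed, 78 x 70 mm and 75 mm high, its top 87 mm above the table; origin and axes as pad_low
- packer_single: thinnest packer, one layer of plywood, loose, 46 mm wide (x) x 80 mm long (y) x 15 mm thick, about 40 g; origin at the centre of its underside, z up.
- packer_double: middle packer, two layers of plywood glued together, loose, 46 mm wide (x) x 65 mm long (y) x 30 mm thick, about 80 g; origin at the centre of its underside, z up
- packer_triple: thickest packer, three layers of plywood glued together, loose, 46 mm wide (x) x 50 mm long (y) x 45 mm thick, about 120 g; origin at the centre of its underside, z up
- batten: planed light softwood batten, loose, 45 mm wide (x) x 320 mm long (y) x 45 mm high, about 0.3 kg; origin at the centre of its underside, z up. On the packers its underside comes to 102 mm above the table.
- spirit_level: small aluminium spirit level with black end caps and green vials, loose, standing on its long narrow edge: 21 mm thick (x) x 180 mm long (y) x 39 mm high (vial cover to 41 mm), about 0.15 kg; origin at the centre of its underside, z up
- mug: white patterned mug with a handle, 92 x 127 x 95 mm, standing among the work; origin at the centre of its underside, z up; not part of the job, leave it standing where it is
Not all that is in view belongs to the job. What is shaped like the packer_triple but blue or green is not meant.

How it is judged:
On the way, in this order (a step that is already met when the one before it is completed fails the run):
1. the three packers lie on their pads (horizontal distance between packer_triple and pad_low below 0.015 m and z of packer_triple in the frame of pad_low between 0.041 and 0.049 m and angle between each of packer_triple, packer_double, packer_single's own z axis and vertical below 0.05 rad and (angle between the y axis of packer_triple and the y axis of pad_low, either way round below 0.26 rad or angle between the x axis of packer_triple and the y axis of pad_low, either way round below 0.26 rad) and horizontal distance between packer_double and pad_mid below 0.015 m and z of packer_double in the frame of pad_mid between 0.056 and 0.064 m and (angle between the y axis of packer_double and the y axis of pad_mid, either way round below 0.26 rad or angle between the x axis of packer_double and the y axis of pad_mid, either way round below 0.26 rad) and horizontal distance between packer_single and pad_high below 0.015 m and z of packer_single in the frame of pad_high between 0.071 and 0.079 m and (angle between the y axis of packer_single and the y axis of pad_high, either way round below 0.26 rad or angle between the x axis of packer_single and the y axis of pad_high, either way round below 0.26 rad)), for 0.2 s.
2. the batten lies level on the packed pads (all of step 1 and x of batten in the frame of base_board between -0.015 and 0.015 m and y of batten in the frame of base_board between -0.02 and 0.02 m and z of batten in the frame of base_board between 0.098 and 0.106 m and angle between the y axis of batten and the y axis of base_board, either way round below 0.1 rad and angle between batten's own z axis and vertical below 0.02 rad), for 0.2 s.
At the end, for the whole second after the job is handed in: Each packer flat on its pad, within 15 mm of centre, 15 deg of square; batten on them, level to 0.02 rad, within 15 mm across, 20 mm along, 0.1 rad of the base board's midline; spirit level upright on it, within 12 mm across, 25 mm along, 0.12 rad; at rest; mug moved under 30 mm (all of step 2 and x of spirit_level in the frame of batten between -0.012 and 0.012 m and y of spirit_level in the frame of batten between -0.025 and 0.025 m and z of spirit_level in the frame of batten between 0.041 and 0.049 m and angle between the y axis of spirit_level and the y axis of batten, either way round below 0.12 rad and angle between spirit_level's own z axis and vertical below 0.04 rad and linear speed of each of packer_single, packer_double, packer_triple, batten, spirit_level below 0.01 m/s); the robot touches nothing.
It fails at once if the mug is pushed more than 30 mm or tipped (distance of mug from where it was at the start of the episode above 0.03 m or angle between mug's own z axis and vertical above 0.3 rad).
It also fails if it takes over 115 s, if anything falls off the work surface, if the arm or the gripper's body presses on something with over 40 N, if the wrist force passes 120 N, or if a joint passes its speed limit or range.

## Robot

A 6-joint arm with a two-finger parallel gripper is mounted at the origin on a cart in front of the work surface, level with it; the furniture and walls round the work are solid. World frame = base frame: x ahead of the robot, y to its left, z up, the work surface at z = 0. Lengths are in m, angles in rad, forces in N, time in s.
With the tool pointing down it reaches from about 0.425 to 0.925 m from the base axis. Payload 12.5 kg.
Tool frame: the origin (TCP) lies midway between the tips of the shut fingers; the grasp point (between the pads) lies arm.grip_depth behind it (arm.grip_depth is the distance from the TCP to the grasp point, in m); z points along the fingers, y is the direction in which the jaws open and shut (so a half turn about z gives the same grasp; the last joint's range is limited). The gripper opens to 85 mm and grips with 20 to 120 N. Pads are 22 mm wide; open, the fingers measure 114 mm over their backs; the gripper's body (76 mm by 85 mm) begins 54 mm behind the grasp point. The pads swing forward as they close: fully open they stand 13 mm farther back than shut.
Start: joints at [-1.434, 0.491, 1.559, -0, 1.092, -0.106], TCP at [0.15, -0.607, 0.231] pointing down, gripper open.
Joint ranges: [-3.1, 3.1], [-0.84, 2.19], [0.05, 2.79], [-1.13, 4.28], [0.06, 2.93], [-2.69, 2.69]. Speed limits (rad/s): [2.22, 2.22, 2.79, 3.14, 3.14, 3.14].

## Interface

Orientations are given as a unit quaternion [x, y, z, w].
In Python, from station import arm gives the robot as it stands.
- The arm moves only by the shell command python3 -m handwheel 'ROWS' [FORCE]. ROWS is JSON, one flat list of numbers, 7 for each row, row after row: the turn, a rotation vector about the tool's x, y, z in degrees, then the shift along the tool's x, y, z in m, then the opening, from -1 (shut) to 1 (fully open), so that 0 is half open. A call has 1 to 12 rows; each row shifts and turns the commanded pose from where the row before left it, along the tool's axes as they then stand; what a row does not reach is not made up. A row lasts 1/10 s, in which the tool goes at most 50 mm and 8.59 degrees, less where a joint would pass 70% of its speed; a pose out of reach is approached as far as the arm can. A call with a gripper value outside its range is refused whole. The fingers move at their own pace and stop on an object; FORCE is the grip in N (left out, the last holds). Time passes only in rows, so rows that do not move let the fingers close. It gives the time, the measured TCP pose, the force and the opening at its end, in the units of the state.
- arm.get_state(): the state, without advancing time (a new reading comes with each control period).
- arm.snapshot(name): name is "scene" or "top" or "wrist"; returns a dict with "frame" (384x512x3 uint8, blue, green, red), "intrinsics" (3x3 intrinsics, pixels), "R" (3x3) and "t" (3): a world point X has camera coordinates R X + t. Camera axes: x right, y down, z forward; pixel columns grow to the right and rows downward; lengths in m; the calibration is good to about 2 mm. The wrist camera is an equidistant fisheye: a pixel r from the principal point sees the ray r / f radians off the axis. A picture is of the moment at which its call begins. There is no depth.
- arm.finish_job(): hands the job in, once; it reports no verdict.
The state is a dict: "t": time; "qpos": joint angles; "dq": joint speeds; "joint_torque": joint torques, N m; "ee_pos": TCP position; "tcp_rot": TCP orientation; "ft_force": force on the tool from outside, world axes, zero at the start; "moment": the same for the moment, N m; "opening": opening from 0.0 (shut) to 1.0 (fully open).
Only numpy, scipy, OpenCV 4.12 (cv2) and the standard library are available. Lean on these libraries where they do the work, as an engineer would, in place of code of your own. Each camera call takes 0.05 s, during which the arm holds its last target. There are 200 camera calls.

## Working session

There is one attempt and no reset: what is moved stays moved. The work goes in short steps, Python scripts to look and compute and a shell command to move; the robot and the scene stay as the last step left them, time stands still between calls to the robot, and variables do not carry over. Pictures are saved under pics/ and viewed, about 12 in all and at most 16, crops included, and the job is handed in when it is done.

```bash
mkdir -p pics; ls
python3 - <<'E'
from station import arm
import cv2,numpy as np
print(arm.get_state(),arm.grip_depth)
for n in("scene","top"):
    s=arm.snapshot(n);cv2.imwrite(f"pics/{n}0.png",s["frame"]);print(n,s["intrinsics"],s["R"],s["t"]);np.savez(f"{n}0.npz",**s)
E
```

```text
pics
{'t': 0.0, 'qpos': array([-1.43358274e+00,  4.91589360e-01,  1.55945796e+00, -7.80182865e-06,
        1.09168964e+00, -1.05628385e-01]), 'dq': array([-0.00080365,  0.0008138 ,  0.0013342 ,  0.00150221,  0.00090236,
       -0.00048188]), 'joint_torque': array([ 2.14189631e-04, -6.18440080e+01, -2.61588997e+01, -1.41701080e-04,
        4.04751016e-03, -2.33081147e-05]), 'ee_pos': array([ 0.15026086, -0.60643549,  0.23070629]), 'tcp_rot': array([ 9.92637144e-01,  1.21124619e-01, -1.24955849e-05, -5.72023141e-04]), 'ft_force': array([ 0.44227585,  0.28589525, -0.60083586]), 'moment': array([0.0346248 , 0.00612767, 0.00252764]), 'opening': 1.0005718383342566} 0.0187
scene [[425.137137     0.         251.77428741]
 [  0.         425.137137   184.01240376]
 [  0.           0.           1.        ]] [[-0.667195   -0.7447509  -0.01403318]
 [-0.46863004  0.4343233  -0.76925234]
 [ 0.57899631 -0.50666494 -0.63879097]] [0.30111935 0.27854313 0.90431761]
top [[451.37263609   0.         255.2752777 ]
 [  0.         451.37263609 189.7973358 ]
 [  0.           0.           1.        ]] [[-0.01004279 -0.99993466  0.00546139]
 [-0.99321259  0.00934205 -0.11593735]
 [ 0.11587876 -0.00658866 -0.99324151]] [-0.02749853  0.51702666  1.50398368]
```

View pics/scene0.png

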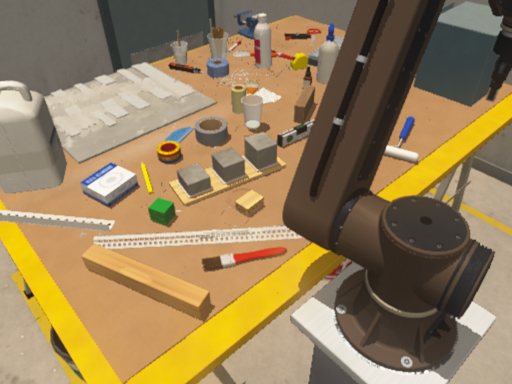

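View pics/top0.png

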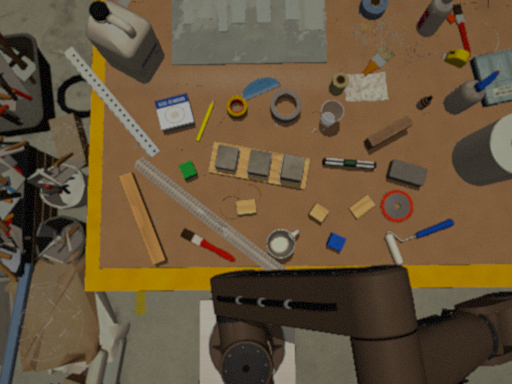

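```bash
cat > h.py <<'E'
import numpy as np,cv2
def load(n):return dict(np.load(n))
def ray(s,uv,z):
    "pixel -> world point on plane z (pinhole)"
    K,R,t=s["intrinsics"],s["R"],s["t"]
    d=R.T@np.linalg.solve(K,[uv[0],uv[1],1.]);c=-R.T@t
    return c+d*(z-c[2])/d[2]
def proj(s,X):
    p=s["intrinsics"]@(s["R"]@np.asarray(X,float)+s["t"]);return p[:2]/p[2]
E
python3 - <<'E'
from h import *
s=load("top0.npz");f=s["frame"]
c=cv2.resize(f[140:270,110:310],None,fx=4,fy=4,interpolation=cv2.INTER_CUBIC);cv2.imwrite("pics/c1.png",c)
c=cv2.resize(f[140:270,250:440],None,fx=4,fy=4,interpolation=cv2.INTER_CUBIC);cv2.imwrite("pics/c2.png",c)
E
```

```text
(no output)
```

View pics/c1.png

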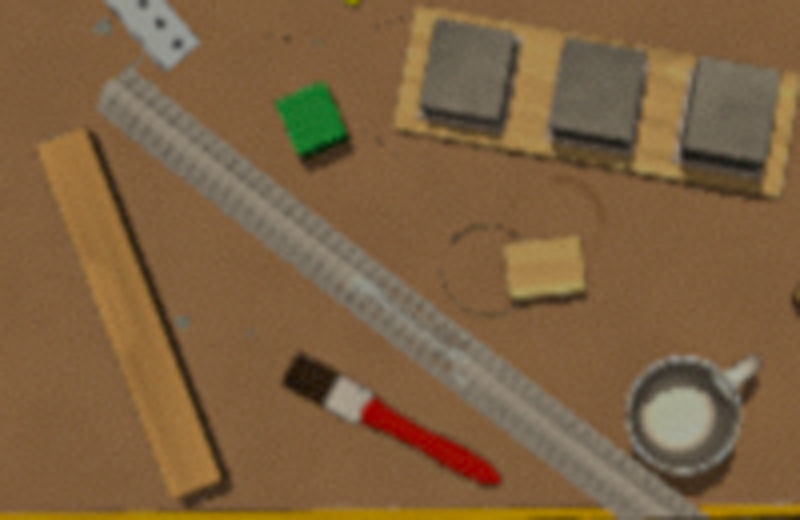

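View pics/c2.png

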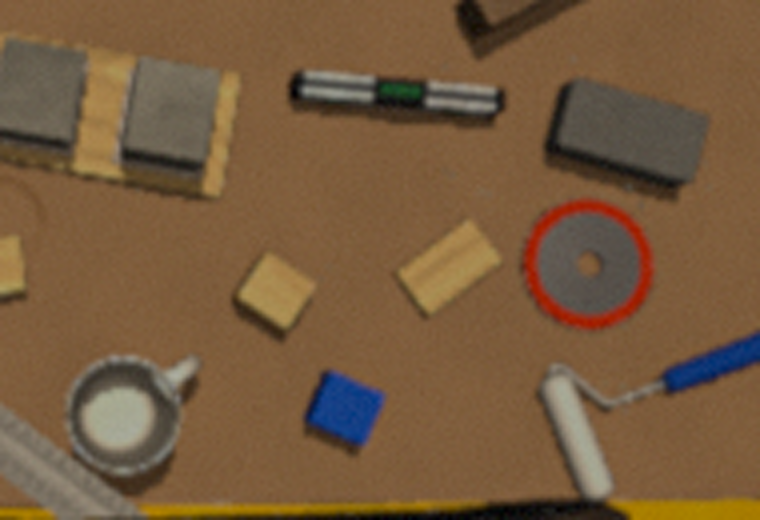

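```bash
cat >> h.py <<'E'
def up(p,o,k=4):return (np.array(p,float)+.5)/k-.5+o
def rect(P):
    "world points -> centre, sizes, angle of long axis from +y (deg), long axis tilting"
    (c,(a,b),th)=cv2.minAreaRect(np.float32(P)[:,:2]*1000)
    if a<b:a,b,th=b,a,th+90
    return np.round(c,1),round(a,1),round(b,1),round((th+90)%180-90,1)  # angle from +x
E
python3 - <<'E'
from h import *
s=load("top0.npz");f=s["frame"]
o1=np.array([110,140]);o2=np.array([250,140])
def show(n,pts,o,z):
    P=np.array([ray(s,up(p,o),z) for p in pts]);print(n,rect(P),"mean",P.mean(0).round(4)[:2])
show("board",[(415,8),(395,130),(782,195),(800,70)],o1,.012)
show("low",[(432,20),(517,30),(504,124),(421,110)],o1,.057)
show("mid",[(562,40),(648,48),(637,146),(550,130)],o1,.072)
show("high",[(697,58),(780,70),(768,163),(683,150)],o1,.087)
show("mug",[(630,413),(740,413),(685,358),(685,468)],o1,.095)
show("batten",[(38,148),(88,128),(222,482),(180,497)],o1,.045)
show("level",[(294,70),(503,86),(501,114),(292,98)],o2,.04)
hsv=cv2.cvtColor(f,cv2.COLOR_BGR2HSV)
for n,(u,v),z in(("double",(247,208),.03),("triple",(318,211),.045),("single",(361,207),.015)):
    print(n,hsv[v,u],hsv[v,u+20])
    m=((hsv[...,2]>125)&(hsv[...,0]<30)&(hsv[...,1]>60)).astype(np.uint8)
    l,lab=cv2.connectedComponents(m);k=lab[v,u];cs,_=cv2.findContours((lab==k).astype(np.uint8),0,2)
    c=cs[0][:,0].astype(float);q=cv2.boxPoints(cv2.minAreaRect(np.float32(c)));print(len(c),q.round(1).tolist(),(lab==k).sum())
    show(n,[( p-o2+.5)*4-.5 for p in q],o2,z)
E
```

```text
board (array([605.6, -46.4]), 339.6, 110.6, 80.2) mean [ 0.6061 -0.0466]
low (array([623.6,  62.6]), 81.0, 72.3, -7.3) mean [0.6245 0.0626]
mid (array([602.9, -46.6]), 83.2, 73.2, -7.1) mean [ 0.6038 -0.047 ]
high (array([ 584.1, -156.1]), 78.2, 70.5, -9.3) mean [ 0.584  -0.1559]
mug (array([ 336.8, -112.6]), 62.8, 62.1, -45.9) mean [ 0.3369 -0.1126]
batten (array([424.3, 346.1]), 318.9, 44.9, 21.8) mean [0.4252 0.3451]
level (array([ 605.7, -352.6]), 178.7, 24.3, 85.0) mean [ 0.6057 -0.3525]
double [ 18 141 168] [ 15 135 125]
1509 [[100.69999694824219, 125.9000015258789], [220.39999389648438, -28.0], [456.3999938964844, 155.60000610351562], [336.70001220703125, 309.5]] 21574
double (array([700.9, -96.8]), 1057.3, 697.6, 50.1) mean [ 0.6992 -0.1097]
triple [ 19 131 170] [ 15 139 123]
1509 [[100.69999694824219, 125.9000015258789], [220.39999389648438, -28.0], [456.3999938964844, 155.60000610351562], [336.70001220703125, 309.5]] 21574
triple (array([697.4, -96. ]), 1046.8, 690.8, 50.1) mean [ 0.6956 -0.1089]
single [ 19 140 167] [  4 193 127]
1509 [[100.69999694824219, 125.9000015258789], [220.39999389648438, -28.0], [456.3999938964844, 155.60000610351562], [336.70001220703125, 309.5]] 21574
single (array([704.5, -97.5]), 1067.7, 704.5, 50.1) mean [ 0.7027 -0.1106]
```

Run:
```python
from h import *
s=load("top0.npz")
k=4;f=cv2.resize(s["frame"],None,fx=k,fy=k,interpolation=cv2.INTER_CUBIC)
hsv=cv2.cvtColor(f,cv2.COLOR_BGR2HSV)
for T in(135,145):
  m=((hsv[...,2]>T)&(hsv[...,0]<30)&(hsv[...,1]>60)).astype(np.uint8);m=cv2.morphologyEx(m,cv2.MORPH_OPEN,np.ones((5,5)))
  l,lab=cv2.connectedComponents(m)
  for n,(u,v),z in(("double",(247,208),.03),("triple",(318,211),.045),("single",(361,207),.015),("batten",(143,218),.045)):
    cs,_=cv2.findContours((lab==lab[v*k,u*k]).astype(np.uint8),0,1)
    c=max(cs,key=len)[:,0]
    print(T,n,rect([ray(s,up(p,0,k),z) for p in c]))
```

```text
135 double (array([462. ,   0.8]), 68.2, 48.2, -84.5)
135 triple (array([ 438.3, -245.6]), 50.9, 46.7, 55.4)
135 single (array([ 459.9, -397.6]), 81.4, 46.6, -54.6)
135 batten (array([427. , 350.2]), 319.5, 45.0, 21.9)
145 double (array([4.615e+02, 4.000e-01]), 64.3, 45.5, -85.0)
145 triple (array([ 438.1, -245.1]), 48.8, 44.3, 55.4)
145 single (array([ 459.2, -397.3]), 79.2, 43.7, -54.4)
145 batten (array([426.8, 350. ]), 317.4, 42.3, 22.1)
```

```bash
cat > plan.py <<'E'
import sys,numpy as np
from scipy.spatial.transform import Rotation as Ro
from station import arm
# usage: plan.py x y z phi  -> shift in the present tool frame, then turn (tool axes) still due
x,y,z,ph=map(float,sys.argv[1:5])
s=arm.get_state();R=Ro.from_quat(s["tcp_rot"]);p=s["ee_pos"]
X=R.as_matrix()[:,0];phi=np.degrees(np.arctan2(X[1],X[0]))
T=Ro.from_euler("z",ph,degrees=True)*Ro.from_euler("x",180,degrees=True)
print("t",round(s["t"],2),"pos",p.round(4),"phi",round(phi,2),"open",round(s["opening"],3),"F",s["ft_force"].round(1),"q6",round(s["qpos"][5],2))
print("shift tool",(R.inv().apply([x,y,z]-p)*1000).round(1),"mm  turn",np.degrees((R.inv()*T).as_rotvec()).round(2))
E
python3 plan.py 0.438 -0.245 0.18 55.4
```

```text
t 0.1 pos [ 0.1502 -0.6065  0.2308] phi 13.91 open 1.0 F [ 0.1 -0.4  0.6] q6 -0.11
shift tool [ 366.2 -281.6   51.1] mm  turn [-5.000e-02 -3.000e-02 -4.149e+01]
```

```bash
python3 -m handwheel '[0,0,0,0.0366,-0.0282,0,1, 0,0,0,0.0366,-0.0282,0,1, 0,0,0,0.0366,-0.0282,0,1, 0,0,0,0.0366,-0.0282,0,1, 0,0,0,0.0366,-0.0282,0,1, 0,0,0,0.0366,-0.0282,0,1, 0,0,0,0.0366,-0.0282,0,1, 0,0,0,0.0366,-0.0282,0,1, 0,0,0,0.0366,-0.0282,0,1, 0,0,0,0.0366,-0.0282,0,1]' 40
python3 -m handwheel '[0,0,-8.3,0,0,0.01,1, 0,0,-8.3,0,0,0.01,1, 0,0,-8.3,0,0,0.01,1, 0,0,-8.3,0,0,0.01,1, 0,0,-8.3,0,0,0.01,1, 0,0,0,0,0,0,1, 0,0,0,0,0,0,1]'
python3 plan.py 0.438 -0.245 0.18 55.4
python3 - <<'E'
from station import arm
import cv2,numpy as np
s=arm.snapshot("wrist");cv2.imwrite("pics/w1.png",s["frame"]);np.savez("w1.npz",**s);print(s["intrinsics"],s["R"],s["t"],-s["R"].T@s["t"])
E
```

```text
t: 1.1
ee_pos: [0.4386, -0.2432, 0.2312]
tcp_rot: [0.993, 0.121, -0.0, -0.0]
ft_force: [0.8, -0.4, -0.1]
opening: 0.998
t: 1.8
ee_pos: [0.4377, -0.2449, 0.1813]
tcp_rot: [0.886, 0.463, -0.0, -0.0]
ft_force: [0.5, -0.1, -0.5]
opening: 0.999
t 1.8 pos [ 0.4377 -0.2449  0.1813] phi 55.16 open 0.999 F [ 0.5 -0.1 -0.5] q6 -0.03
shift tool [0.1 0.2 1.3] mm  turn [-0.02  0.   -0.24]
[[297.31863964   0.         253.98198184]
 [  0.         297.31863964 190.03306224]
 [  0.           0.           1.        ]] [[ 8.20805817e-01 -5.71207052e-01 -5.60864659e-04]
 [-5.47391914e-01 -7.86864053e-01  2.84968516e-01]
 [-1.63217350e-01 -2.33596803e-01 -9.58536713e-01]] [-0.49859623  0.02410779  0.34511401] [ 0.47877569 -0.1852146   0.32365485]
```

View pics/w1.png

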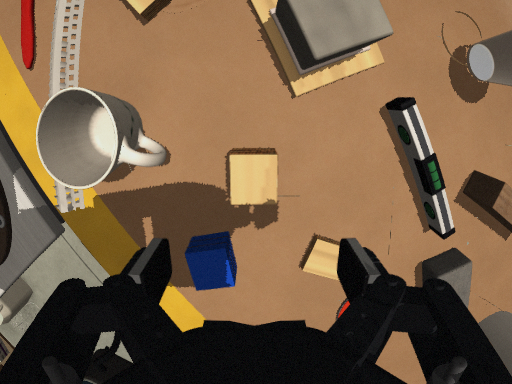

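```bash
cat >> h.py <<'E'
def wray(s,uv,z):
    K,R,t=s["intrinsics"],s["R"],s["t"]
    p=(np.array(uv,float)-K[:2,2])/K[0,0];r=np.hypot(*p)
    d=R.T@np.r_[p*np.sin(r)/max(r,1e-9),np.cos(r)];c=-R.T@t
    return c+d*(z-c[2])/d[2]
def wmask(s,seed,z,T=145,sat=60):
    hsv=cv2.cvtColor(s["frame"],cv2.COLOR_BGR2HSV)
    m=((hsv[...,2]>T)&(hsv[...,0]<32)&(hsv[...,1]>sat)).astype(np.uint8);m=cv2.morphologyEx(m,cv2.MORPH_OPEN,np.ones((3,3)))
    l,lab=cv2.connectedComponents(m);cs,_=cv2.findContours((lab==lab[seed[1],seed[0]]).astype(np.uint8),0,1)
    return rect([wray(s,p,z) for p in max(cs,key=len)[:,0]])
E
python3 - <<'E'
from h import *
s=load("w1.npz");f=s["frame"];print(f[175,255],f[200,255],f[150,255],f[220,300])
for T in(150,170,190):print(T,wmask(s,(255,185),.045,T))
pts=[(231,154),(277,154),(277,205),(230,205)]
print(rect([wray(s,p,.045) for p in pts]))
# level, high pad top
print("level",rect([wray(s,p,.04) for p in[(388,104),(411,97),(455,230),(436,237)]]))
print("padhigh",[wray(s,p,.087).round(4)[:2] for p in[(304,57),(392,33)]])
E
```

```text
[129 199 230] [129 198 231] [36 59 84] [ 87 125 169]
150 (array([ 526.2, -331.3]), 624.4, 485.5, -29.9)
170 (array([ 459.3, -312.4]), 287.6, 176.5, 47.1)
190 (array([ 437.2, -244.2]), 48.2, 45.5, 55.2)
(array([ 436.7, -244.6]), 51.3, 46.8, 55.2)
level (array([ 599.5, -348.8]), 181.6, 29.1, 85.5)
padhigh [array([ 0.5331, -0.1758]), array([ 0.6126, -0.1961])]
```

```bash
python3 -m handwheel '[0,0,0,0,0,0.04,1, 0,0,0,0,0,0.04,1, 0,0,0,0,0,0.04,1, 0,0,0,0,0,0.03,1, 0,0,0,0,0,0.019,1, 0,0,0,0,0,0,1, 0,0,0,0,0,0,-1, 0,0,0,0,0,0,-1, 0,0,0,0,0,0,-1, 0,0,0,0,0,0,-1, 0,0,0,0,0,0,-1, 0,0,0,0,0,0,-1]' 40
python3 -m handwheel '[0,0,0,0,0,0,-1, 0,0,0,0,0,0,-1, 0,0,0,0,0,-0.02,-1, 0,0,0,0,0,-0.04,-1, 0,0,0,0,0,-0.04,-1, 0,0,0,0,0,-0.04,-1, 0,0,0,0,0,-0.03,-1]'
python3 plan.py 0.6248 0.0637 0.18 80
```

```text
t: 3.05
ee_pos: [0.4382, -0.2453, 0.0137]
tcp_rot: [0.885, 0.465, 0.0, 0.001]
ft_force: [-0.2, -0.5, 6.8]
opening: 0.528
t: 3.75
ee_pos: [0.4378, -0.245, 0.1857]
tcp_rot: [0.885, 0.465, 0.001, 0.001]
ft_force: [-0.0, -0.2, -1.6]
opening: 0.53
t 3.75 pos [ 0.4378 -0.245   0.1857] phi 55.39 open 0.53 F [-0.  -0.2 -1.6] q6 -0.04
shift tool [360.2 -21.5   5.5] mm  turn [  0.18   0.05 -24.61]
```

```bash
python3 -m handwheel '[0,0,0,0.03,-0.0021,0,-1, 0,0,0,0.036,-0.0021,0,-1, 0,0,0,0.036,-0.0021,0,-1, 0,0,0,0.036,-0.0021,0,-1, 0,0,0,0.036,-0.0021,0,-1, 0,0,0,0.036,-0.0021,0,-1, 0,0,0,0.036,-0.0021,0,-1, 0,0,0,0.036,-0.0021,0,-1, 0,0,0,0.036,-0.0021,0,-1, 0,0,0,0.03,-0.0021,0,-1, 0,0,0,0.012,-0.0005,0,-1]' 
python3 -m handwheel '[0,0,-8.2,0,0,0,-1, 0,0,-8.2,0,0,0,-1, 0,0,-8.2,0,0,0,-1, 0,0,0,0,0,0,-1, 0,0,0,0,0,0,-1]'
python3 plan.py 0.6248 0.0637 0.18 80
python3 - <<'E'
from station import arm
import cv2,numpy as np
s=arm.snapshot("wrist");cv2.imwrite("pics/w2.png",s["frame"]);np.savez("w2.npz",**s)
E
```

```text
t: 4.85
ee_pos: [0.6251, 0.0659, 0.183]
tcp_rot: [0.885, 0.466, 0.001, 0.0]
ft_force: [-0.5, -1.4, -0.8]
opening: 0.53
t: 5.35
ee_pos: [0.6242, 0.0632, 0.1827]
tcp_rot: [0.768, 0.641, 0.0, 0.0]
ft_force: [-0.2, -0.1, -0.3]
opening: 0.531
t 5.35 pos [0.6242 0.0632 0.1827] phi 79.74 open 0.531 F [-0.2 -0.1 -0.3] q6 0.17
shift tool [0.6 0.5 2.7] mm  turn [ 0.02  0.   -0.26]
```

View pics/w2.png

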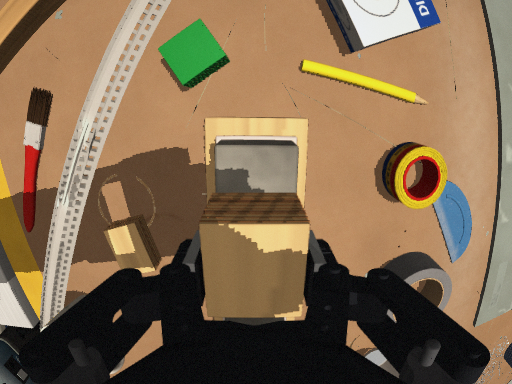

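Run:
```python
from h import *
s=load("w2.npz")
d=np.array([np.sin(np.radians(10)),np.cos(np.radians(10))])
for n,a,b,z,l in(("board",(205,119),(308,119),.012,.170),("pad",(216,147),(297.5,147),.057,.147)):
    A,B=wray(s,a,z)[:2],wray(s,b,z)[:2];e=B-A
    print(n,A.round(4),B.round(4),np.linalg.norm(e).round(4),"row dir deg",np.degrees(np.arctan2(e[0],-e[1])).round(2), "centre board",((A+B)/2-l*d).round(4))
for T in(150,):print(wmask(s,(140,255),.03,T))
```

```text
board [0.5833 0.1293] [0.6902 0.1101] 0.1086 row dir deg 79.82 centre board [ 0.6072 -0.0477]
pad [0.5957 0.1029] [0.669  0.0897] 0.0744 row dir deg 79.79 centre board [ 0.6068 -0.0484]
(array([568.3, -92.7]), 1323.1, 719.3, -8.0)
```

```bash
python3 -m handwheel '[0,0,-0.2,0.0003,0.0018,0.02,-1, 0,0,0,0,0,0.03,-1, 0,0,0,0,0,0.03,-1, 0,0,0,0,0,0.02,-1, 0,0,0,0,0,0.008,-1, 0,0,0,0,0,0.0025,-1, 0,0,0,0,0,0,-1, 0,0,0,0,0,0,-1]'
python3 plan.py 0.626 0.0633 0.0712 80
```

```text
t: 6.2
ee_pos: [0.6268, 0.0636, 0.0729]
tcp_rot: [0.765, 0.644, 0.001, 0.001]
ft_force: [0.1, -0.6, -0.6]
opening: 0.537
t 6.2 pos [0.6268 0.0636 0.0729] phi 80.18 open 0.537 F [ 0.1 -0.6 -0.6] q6 0.17
shift tool [-0.4 -0.7  1.7] mm  turn [ 0.1  -0.01  0.18]
```

```bash
python3 -m handwheel '[0,0,0,0,-0.0005,0.0015,-1, 0,0,0,0,0,0,-1, 0,0,0,0,0,0,0, 0,0,0,0,0,0,1, 0,0,0,0,0,0,1, 0,0,0,0,0,0,1, 0,0,0,0,0,-0.03,1, 0,0,0,0,0,-0.04,1, 0,0,0,0,0,-0.04,1, 0,0,0,0,0,0,1]'
python3 plan.py 0.4617 0.0006 0.18 95
```

```text
t: 7.2
ee_pos: [0.6277, 0.0637, 0.1856]
tcp_rot: [0.765, 0.644, 0.003, 0.003]
ft_force: [0.9, -0.5, 0.3]
opening: 1.001
t 7.2 pos [0.6277 0.0637 0.1856] phi 80.22 open 1.001 F [ 0.9 -0.5  0.3] q6 0.17
shift tool [ -90.4 -152.9    4.2] mm  turn [ 4.900e-01 -1.000e-02 -1.478e+01]
```

```bash
python3 -m handwheel '[0.5,0,0,-0.018,-0.0306,0,1, 0,0,0,-0.0181,-0.0306,0,1, 0,0,0,-0.0181,-0.0306,0,1, 0,0,0,-0.0181,-0.0306,0,1, 0,0,0,-0.0181,-0.0306,0,1, 0,0,-7.4,0,0,0.002,1, 0,0,-7.4,0,0,0.002,1, 0,0,0,0,0,0,1, 0,0,0,0,0,0,1]'
python3 plan.py 0.4617 0.0006 0.18 95
python3 - <<'E'
from station import arm
import cv2,numpy as np
s=arm.snapshot("wrist");cv2.imwrite("pics/w3.png",s["frame"]);np.savez("w3.npz",**s)
from h import *
for T in(170,180,190,200):
    for z,q in((.03,(255,185)),):
        try:print(T,wmask(s,q,z,T))
        except Exception as e:print(e)
E
```

```text
t: 8.1
ee_pos: [0.4596, 0.0006, 0.1772]
tcp_rot: [0.677, 0.736, -0.002, -0.004]
ft_force: [0.6, -0.7, -0.3]
opening: 0.999
t 8.1 pos [0.4596 0.0006 0.1772] phi 94.8 open 0.999 F [ 0.6 -0.7 -0.3] q6 -0.23
shift tool [-0.2  2.1 -2.9] mm  turn [-0.5  -0.12 -0.2 ]
170 (array([ 460.4, -143. ]), 1335.4, 790.8, 5.5)
180 (array([ 460.4, -143. ]), 1335.4, 790.8, 5.5)
190 (array([ 460.4, -143. ]), 1335.4, 790.8, 5.5)
200 (array([ 460.4, -143. ]), 1335.4, 790.8, 5.5)
```

View pics/w3.png

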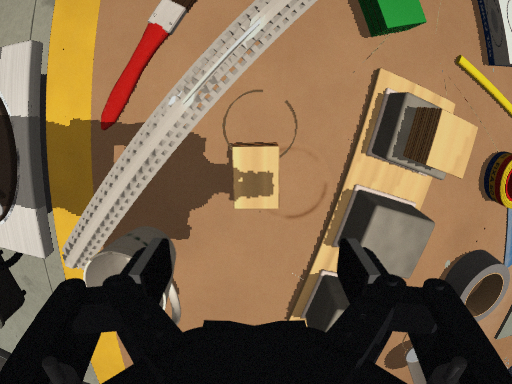

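Run:
```python
from h import *
s=load("w3.npz")
print("double",rect([wray(s,p,.03) for p in[(233,144),(278,143),(279,208),(234,209)]]))
print("triple",rect([wray(s,p,.102) for p in[(441,107),(477,127),(463,179),(427,168)]]))
print("lowpad near edge",[wray(s,p,.057).round(4)[:2] for p in[(391,90),(367,150)]])
print("midpad",rect([wray(s,p,.072) for p in[(359,186),(434,221),(411,279),(335,245)]]))
```

```text
double (array([459.4,   1.6]), 67.6, 46.7, -83.7)
triple (array([625.1,  64.4]), 52.9, 45.7, 83.3)
lowpad near edge [array([0.577, 0.103]), array([0.5601, 0.0435])]
midpad (array([595.3, -37.3]), 111.8, 68.3, -17.3)
```

```bash
python3 -m handwheel '[-0.5,0,0,0,0.001,0.04,1, 0,0,0,0,0,0.04,1, 0,0,0,0,0,0.04,1, 0,0,0,0,0,0.03,1, 0,0,0,0,0,0.017,1, 0,0,0,0,0,0,1, 0,0,0,0,0,0,-1, 0,0,0,0,0,0,-1, 0,0,0,0,0,0,-1, 0,0,0,0,0,0,-1, 0,0,0,0,0,0,-1, 0,0,0,0,0,0,-1]' 40
python3 -m handwheel '[0,0,0,0,0,0,-1, 0,0,0,0,0,0,-1]'
python3 -m handwheel '[0,0,0,0,0,-0.02,-1, 0,0,0,0,0,-0.04,-1, 0,0,0,0,0,-0.04,-1, 0,0,0,0,0,-0.04,-1, 0,0,0,0,0,-0.03,-1, 0,0,0,0,0,0,-1]'
python3 plan.py 0.6065 -0.047 0.18 80
```

```text
t: 9.35
ee_pos: [0.4608, 0.001, 0.0115]
tcp_rot: [0.676, 0.737, 0.001, 0.0]
ft_force: [-0.1, 2.0, 5.3]
opening: 0.53
t: 9.55
ee_pos: [0.4608, 0.001, 0.0116]
tcp_rot: [0.676, 0.737, 0.001, 0.0]
ft_force: [0.2, 1.4, 5.7]
opening: 0.53
t: 10.15
ee_pos: [0.4615, 0.0005, 0.1846]
tcp_rot: [0.676, 0.737, 0.003, 0.003]
ft_force: [-0.3, 0.2, -0.6]
opening: 0.527
t 10.15 pos [0.4615 0.0005 0.1846] phi 95.0 open 0.527 F [-0.3  0.2 -0.6] q6 -0.23
shift tool [-60.  140.2   5.7] mm  turn [ 0.46 -0.08 15.  ]
```

```bash
python3 -m handwheel '[0,0,0,-0.009,0.021,0,-1, 0,0,0,-0.012,0.028,0,-1, 0,0,0,-0.012,0.028,0,-1, 0,0,0,-0.012,0.028,0,-1, 0,0,0,-0.009,0.0212,0,-1, 0,0,0,-0.006,0.014,0,-1, 0,0,7.5,0,0,0,-1, 0,0,7.5,0,0,0,-1, 0,0,0,0,0,0.02,-1, 0,0,0,0,0,0.03,-1, 0,0,0,0,0,0.03,-1, 0,0,0,0,0,0,-1]'
python3 -m handwheel '[0,0,0,0,0,0,-1]'
python3 plan.py 0.6065 -0.047 0.0842 80
```

```text
t: 11.35
ee_pos: [0.603, -0.0463, 0.0965]
tcp_rot: [0.766, 0.643, -0.001, -0.003]
ft_force: [-0.6, -0.5, -1.1]
opening: 0.527
t: 11.45
ee_pos: [0.605, -0.0467, 0.1003]
tcp_rot: [0.766, 0.643, 0.0, -0.001]
ft_force: [0.3, -0.4, -0.1]
opening: 0.529
t 11.45 pos [ 0.605  -0.0467  0.1003] phi 80.0 open 0.529 F [ 0.3 -0.4 -0.1] q6 -0.01
shift tool [-0.1  1.5 16.1] mm  turn [-0.07 -0.12 -0.  ]
```

```bash
python3 -m handwheel '[0,0,0,0,0.0012,0.008,-1, 0,0,0,0,0,0.006,-1, 0,0,0,0,0,0.002,-1, 0,0,0,0,0,0,-1, 0,0,0,0,0,0,-1]'
python3 plan.py 0.6065 -0.047 0.0836 80
```

```text
t: 11.95
ee_pos: [0.6064, -0.0469, 0.0845]
tcp_rot: [0.766, 0.643, 0.001, -0.001]
ft_force: [-0.2, 0.7, -0.4]
opening: 0.528
t 11.95 pos [ 0.6064 -0.0469  0.0845] phi 80.01 open 0.528 F [-0.2  0.7 -0.4] q6 -0.01
shift tool [-0.1  0.1  0.9] mm  turn [ 0.   -0.12  0.01]
```

Lower 0.8 mm, release, lift, then go to the single packer.

```bash
python3 -m handwheel '[0,0,0,0,0,0.0008,-1, 0,0,0,0,0,0,-1, 0,0,0,0,0,0,0, 0,0,0,0,0,0,1, 0,0,0,0,0,0,1, 0,0,0,0,0,0,1, 0,0,0,0,0,-0.03,1, 0,0,0,0,0,-0.04,1, 0,0,0,0,0,-0.03,1, 0,0,0,0,0,0,1, 0,0,0,0,0,0,1]'
python3 plan.py 0.4596 -0.3975 0.16 125.5
```

```text
t: 13.05
ee_pos: [0.6062, -0.047, 0.1837]
tcp_rot: [0.766, 0.643, 0.001, -0.0]
ft_force: [-0.8, -0.5, -1.6]
opening: 1.001
t 13.05 pos [ 0.6062 -0.047   0.1837] phi 80.01 open 1.001 F [-0.8 -0.5 -1.6] q6 -0.01
shift tool [-370.6  -83.6   22.9] mm  turn [  0.08  -0.1  -45.49]
```

```bash
python3 -m handwheel '[0,0,0,-0.0412,-0.0093,0,1, 0,0,0,-0.0412,-0.0093,0,1, 0,0,0,-0.0412,-0.0093,0,1, 0,0,0,-0.0412,-0.0093,0,1, 0,0,0,-0.0412,-0.0093,0,1, 0,0,0,-0.0412,-0.0093,0,1, 0,0,0,-0.0412,-0.0093,0,1, 0,0,0,-0.0412,-0.0093,0,1, 0,0,0,-0.0412,-0.0093,0,1]'
python3 -m handwheel '[0,0,-7.6,0,0,0.004,1, 0,0,-7.6,0,0,0.004,1, 0,0,-7.6,0,0,0.004,1, 0,0,-7.6,0,0,0.004,1, 0,0,-7.6,0,0,0.004,1, 0,0,-7.5,0,0,0.003,1, 0,0,0,0,0,0,1, 0,0,0,0,0,0,1, 0,0,0,0,0,0,1]'
python3 plan.py 0.4596 -0.3975 0.16 125.5
python3 - <<'E'
from station import arm
import cv2,numpy as np
s=arm.snapshot("wrist");cv2.imwrite("pics/w4.png",s["frame"]);np.savez("w4.npz",**s)
t=arm.snapshot("top");np.savez("top4.npz",**t)
from h import *
for T in(170,180,190,200):print(T,wmask(s,(255,185),.015,T))
E
```

```text
t: 13.95
ee_pos: [0.4583, -0.3989, 0.181]
tcp_rot: [0.766, 0.643, 0.001, -0.002]
ft_force: [1.1, 0.4, 0.3]
opening: 1.001
t: 14.85
ee_pos: [0.4595, -0.3976, 0.1593]
tcp_rot: [0.459, 0.888, 0.001, -0.001]
ft_force: [0.3, 0.2, 0.0]
opening: 1.0
t 14.85 pos [ 0.4595 -0.3976  0.1593] phi 125.34 open 1.0 F [0.3 0.2 0. ] q6 -1.44
shift tool [ 0.   0.2 -0.7] mm  turn [ 0.07 -0.13 -0.16]
170 (array([ 536.7, -337.3]), 558.1, 415.5, 35.8)
180 (array([ 520.7, -407. ]), 397.3, 278.5, -75.2)
190 (array([ 466.5, -409. ]), 48.5, 46.2, -54.6)
200 (array([ 466.5, -409. ]), 48.5, 45.8, -54.7)
```

View pics/w4.png

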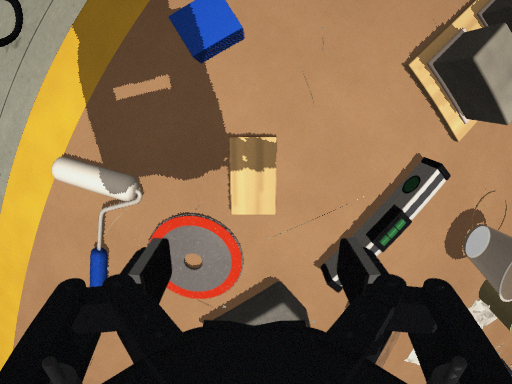

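```bash
python3 - <<'E'
from h import *
s=load("w4.npz")
print("single",rect([wray(s,p,.015) for p in[(231,136),(277,136),(275.5,214),(231,214)]]))
E
python3 -m handwheel '[0,0,0,0,0,0.04,1, 0,0,0,0,0,0.04,1, 0,0,0,0,0,0.035,1, 0,0,0,0,0,0.025,1, 0,0,0,0,0,0.012,1, 0,0,0,0,0,0.003,1, 0,0,0,0,0,0,1, 0,0,0,0,0,0,1]'
python3 plan.py 0.4596 -0.3975 0.002 125.5
```

```text
single (array([ 457.4, -396. ]), 80.2, 46.0, -54.7)
t: 15.75
ee_pos: [0.46, -0.3978, 0.006]
tcp_rot: [0.458, 0.889, 0.001, 0.0]
ft_force: [-0.3, -0.8, 1.4]
opening: 1.001
t 15.75 pos [ 0.46   -0.3978  0.006 ] phi 125.5 open 1.001 F [-0.3 -0.8  1.4] q6 -1.44
shift tool [ 0.5 -0.2  4. ] mm  turn [0.09 0.01 0.  ]
```

```bash
python3 -m handwheel '[0,0,0,0.0015,-0.001,0.002,1, 0,0,0,0,0,0,1, 0,0,0,0,0,0,-1, 0,0,0,0,0,0,-1, 0,0,0,0,0,0,-1, 0,0,0,0,0,0,-1, 0,0,0,0,0,0,-1, 0,0,0,0,0,0,-1, 0,0,0,0,0,0,-1, 0,0,0,0,0,0,-1]' 40
python3 -m handwheel '[0,0,0,0,0,-0.02,-1, 0,0,0,0,0,-0.04,-1, 0,0,0,0,0,-0.04,-1, 0,0,0,0,0,-0.04,-1, 0,0,0,0,0,-0.04,-1, 0,0,0,0,0,0,-1, 0,0,0,0,0,0,-1]'
python3 plan.py 0.587 -0.1573 0.18 80
```

```text
t: 16.75
ee_pos: [0.458, -0.3968, 0.003]
tcp_rot: [0.458, 0.889, 0.001, -0.0]
ft_force: [-1.4, 0.9, 5.5]
opening: 0.525
t: 17.45
ee_pos: [0.4579, -0.3971, 0.1831]
tcp_rot: [0.458, 0.889, 0.001, 0.0]
ft_force: [0.6, -0.1, -0.5]
opening: 0.523
t 17.45 pos [ 0.4579 -0.3971  0.1831] phi 125.51 open 0.523 F [ 0.6 -0.1 -0.5] q6 -1.44
shift tool [120.2 244.4   3.5] mm  turn [ 0.07 -0.06 45.51]
```

```bash
python3 -m handwheel '[0,0,0,0.01,0.0203,0,-1, 0,0,0,0.015,0.0305,0,-1, 0,0,0,0.015,0.0305,0,-1, 0,0,0,0.015,0.0305,0,-1, 0,0,0,0.015,0.0305,0,-1, 0,0,0,0.015,0.0305,0,-1, 0,0,0,0.015,0.0305,0,-1, 0,0,0,0.0125,0.0255,0,-1, 0,0,0,0.0077,0.0156,0,-1]'
python3 -m handwheel '[0,0,7.6,0,0,0.01,-1, 0,0,7.6,0,0,0.01,-1, 0,0,7.6,0,0,0.01,-1, 0,0,7.6,0,0,0.01,-1, 0,0,7.6,0,0,0.01,-1, 0,0,7.5,0,0,0.01,-1, 0,0,0,0,0,0,-1, 0,0,0,0,0,0,-1, 0,0,0,0,0,0,-1]'
python3 plan.py 0.587 -0.1573 0.0905 80
```

```text
t: 18.35
ee_pos: [0.5872, -0.1553, 0.1814]
tcp_rot: [0.457, 0.889, 0.001, -0.002]
ft_force: [-0.3, 0.0, 0.0]
opening: 0.524
t: 19.25
ee_pos: [0.587, -0.1573, 0.1233]
tcp_rot: [0.765, 0.644, 0.001, -0.001]
ft_force: [0.5, -0.1, -0.5]
opening: 0.523
t 19.25 pos [ 0.587  -0.1573  0.1233] phi 80.17 open 0.523 F [ 0.5 -0.1 -0.5] q6 -0.2
shift tool [-0.  -0.  32.8] mm  turn [-0.01 -0.12  0.17]
```

```bash
python3 -m handwheel '[0,0,0,0,0,0.012,-1, 0,0,0,0,0,0.012,-1, 0,0,0,0,0,0.006,-1, 0,0,0,0,0,0.002,-1, 0,0,0,0,0,0.001,-1, 0,0,0,0,0,0,-1, 0,0,0,0,0,0,-1]'
python3 plan.py 0.587 -0.1573 0.0901 80
```

```text
t: 19.95
ee_pos: [0.5871, -0.1571, 0.0902]
tcp_rot: [0.766, 0.643, 0.001, -0.001]
ft_force: [-0.2, -0.0, -0.3]
opening: 0.525
t 19.95 pos [ 0.5871 -0.1571  0.0902] phi 80.02 open 0.525 F [-0.2 -0.  -0.3] q6 -0.2
shift tool [-0.2 -0.1  0.1] mm  turn [-0.   -0.12  0.02]
```

```bash
python3 -m handwheel '[0,0,0,0,0,0,0, 0,0,0,0,0,0,1, 0,0,0,0,0,0,1, 0,0,0,0,0,0,1, 0,0,0,0,0,-0.03,1, 0,0,0,0,0,-0.04,1, 0,0,0,0,0,-0.03,1, 0,0,0,0,0,0,1]'
python3 plan.py 0.4268 0.350 0.19 22
```

```text
t: 20.75
ee_pos: [0.5885, -0.1578, 0.1944]
tcp_rot: [0.766, 0.643, 0.002, 0.002]
ft_force: [0.4, -0.4, -0.4]
opening: 1.001
t 20.75 pos [ 0.5885 -0.1578  0.1944] phi 80.02 open 1.001 F [ 0.4 -0.4 -0.4] q6 -0.2
shift tool [ 472.1 -247.3    3.2] mm  turn [ 0.32 -0.23 58.02]
```

```bash
python3 -m handwheel '[0,0,0,0.0393,-0.0206,0,1, 0,0,0,0.0393,-0.0206,0,1, 0,0,0,0.0393,-0.0206,0,1, 0,0,0,0.0393,-0.0206,0,1, 0,0,0,0.0393,-0.0206,0,1, 0,0,0,0.0393,-0.0206,0,1, 0,0,0,0.0393,-0.0206,0,1, 0,0,0,0.0393,-0.0206,0,1, 0,0,0,0.0393,-0.0206,0,1, 0,0,0,0.0393,-0.0206,0,1, 0,0,0,0.0393,-0.0206,0,1, 0,0,0,0.0393,-0.0206,0,1]'
python3 -m handwheel '[0,0,8.3,0,0,0,1, 0,0,8.3,0,0,0,1, 0,0,8.3,0,0,0,1, 0,0,8.3,0,0,0,1, 0,0,8.3,0,0,0,1, 0,0,8.3,0,0,0,1, 0,0,8.2,0,0,0,1, 0,0,0,0,0,0,1, 0,0,0,0,0,0,1, 0,0,0,0,0,0,1]'
python3 plan.py 0.4268 0.350 0.19 22
python3 - <<'E'
from station import arm
import cv2,numpy as np
s=arm.snapshot("wrist");np.savez("w5.npz",**s)
t=arm.snapshot("top");np.savez("top5.npz",**t)
c=cv2.resize(t["frame"][140:270,110:310],None,fx=2,fy=2,interpolation=cv2.INTER_CUBIC)
im=np.zeros((384+260,512,3),np.uint8);im[:384]=s["frame"];im[384:,:400]=c
cv2.imwrite("pics/w5.png",im[:600])
E
```

```text
t: 21.95
ee_pos: [0.4243, 0.3516, 0.1906]
tcp_rot: [0.766, 0.643, 0.0, -0.001]
ft_force: [1.2, -0.1, 0.5]
opening: 1.0
t: 22.95
ee_pos: [0.4253, 0.35, 0.191]
tcp_rot: [0.981, 0.192, 0.0, -0.001]
ft_force: [-0.7, 0.3, -0.8]
opening: 0.999
t 22.95 pos [0.4253 0.35   0.191 ] phi 22.2 open 0.999 F [-0.7  0.3 -0.8] q6 1.75
shift tool [1.4 0.5 1. ] mm  turn [-0.11 -0.03  0.2 ]
```

View pics/w5.png

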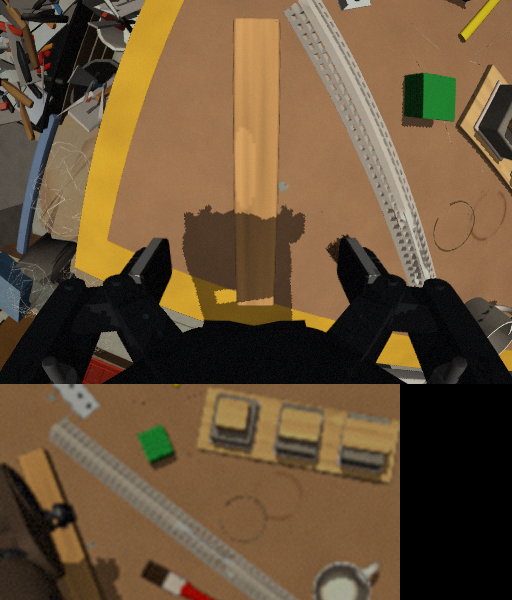

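Run:
```python
from h import *
s=load("w5.npz")
P=np.array([wray(s,p,.045)[:2] for p in[(234,19),(279,19),(274,301),(238,305)]]);print(P.round(4),rect(P))
e=P[:2].mean(0)-P[2:].mean(0);print("L",np.linalg.norm(e),"ang",np.degrees(np.arctan2(e[1],e[0])),P.mean(0))
t=load("top5.npz");k=4;f=cv2.resize(t["frame"],None,fx=k,fy=k,interpolation=cv2.INTER_CUBIC);hsv=cv2.cvtColor(f,cv2.COLOR_BGR2HSV)
for T in(140,150):
  m=((hsv[...,2]>T)&(hsv[...,0]<30)&(hsv[...,1]>60)).astype(np.uint8);m=cv2.morphologyEx(m,cv2.MORPH_OPEN,np.ones((5,5)));l,lab=cv2.connectedComponents(m)
  for n,X in(("low",(.626,.0633,.102)),("mid",(.6065,-.047,.102)),("high",(.587,-.1573,.102))):
    u=(proj(t,X)*k+1.5).astype(int);cs,_=cv2.findContours((lab==lab[u[1],u[0]]).astype(np.uint8),0,1)
    print(T,n,rect([ray(t,up(p,0,k),.102) for p in max(cs,key=len)[:,0]]))
```

```text
[[0.5635 0.4278]
 [0.5799 0.388 ]
 [0.2928 0.2707]
 [0.2705 0.3085]] (array([425.3, 348.1]), 316.5, 43.5, 22.2)
L 0.3133026087545229 ang 22.186430930067697 [0.42669202 0.34874764]
140 low (array([626.9,  64.3]), 48.7, 44.6, 80.8)
140 mid (array([606.9, -48.1]), 65.9, 44.7, 79.7)
140 high (array([ 572.4, -141.3]), 125.0, 101.2, 79.9)
150 low (array([626.6,  64.2]), 47.4, 42.9, 81.6)
150 mid (array([606.9, -47.9]), 63.4, 42.8, 80.1)
150 high (array([ 588. , -162.3]), 89.7, 49.8, 86.3)
```

```bash
python3 -m handwheel '[0,0,0,0,0,0.04,1, 0,0,0,0,0,0.045,1, 0,0,0,0,0,0.04,1, 0,0,0,0,0,0.03,1, 0,0,0,0,0,0.016,1, 0,0,0,0,0,0.005,1, 0,0,0,0,0,0,1, 0,0,0,0,0,0,-1, 0,0,0,0,0,0,-1, 0,0,0,0,0,0,-1, 0,0,0,0,0,0,-1, 0,0,0,0,0,0,-1]' 70
python3 -m handwheel '[0,0,0,0,0,0,-1, 0,0,0,0,0,0,-1, 0,0,0,0,0,0,-1]'
python3 -m handwheel '[0,0,0,0,0,-0.01,-1, 0,0,0,0,0,-0.025,-1, 0,0,0,0,0,-0.035,-1, 0,0,0,0,0,-0.035,-1, 0,0,0,0,0,-0.035,-1, 0,0,0,0,0,-0.025,-1, 0,0,0,0,0,-0.01,-1, 0,0,0,0,0,0,-1, 0,0,0,0,0,0,-1]'
python3 plan.py 0.6065 -0.047 0.19 80
```

```text
t: 24.25
ee_pos: [0.4258, 0.3506, 0.0165]
tcp_rot: [0.982, 0.191, 0.001, -0.001]
ft_force: [-0.8, -1.4, 7.8]
opening: 0.517
t: 24.55
ee_pos: [0.4258, 0.3506, 0.0165]
tcp_rot: [0.982, 0.191, 0.001, -0.001]
ft_force: [-1.2, -1.7, 8.3]
opening: 0.515
t: 25.45
ee_pos: [0.4249, 0.3497, 0.1893]
tcp_rot: [0.982, 0.191, -0.0, -0.001]
ft_force: [0.4, 0.1, -3.2]
opening: 0.515
t 25.45 pos [0.4249 0.3497 0.1893] phi 22.01 open 0.515 F [ 0.4  0.1 -3.2] q6 1.75
shift tool [ 19.7 435.9  -1.5] mm  turn [-1.100e-01 -2.000e-02 -5.799e+01]
```

```bash
python3 -m handwheel '[0,0,0,0.0014,0.02,0,-1, 0,0,0,0.0014,0.03,0,-1, 0,0,0,0.0014,0.036,0,-1, 0,0,0,0.0014,0.036,0,-1, 0,0,0,0.0014,0.036,0,-1, 0,0,0,0.0014,0.036,0,-1, 0,0,0,0.0014,0.036,0,-1, 0,0,0,0.0014,0.036,0,-1, 0,0,0,0.0014,0.036,0,-1, 0,0,0,0.0014,0.036,0,-1]'
python3 -m handwheel '[0,0,0,0.0014,0.036,0,-1, 0,0,0,0.0014,0.03,0,-1, 0,0,0,0.0014,0.02,0,-1, 0,0,0,0.0014,0.012,0,-1, 0,0,0,0,0,0,-1, 0,0,-3,0,0,0,-1, 0,0,-6,0,0,0,-1, 0,0,-7.5,0,0,0,-1, 0,0,-7.5,0,0,0,-1, 0,0,-7.5,0,0,0,-1, 0,0,-7.5,0,0,0,-1, 0,0,-7.5,0,0,0,-1]'
python3 -m handwheel '[0,0,-6,0,0,0,-1, 0,0,-4,0,0,0,-1, 0,0,-1.5,0,0,0,-1, 0,0,0,0,0,0,-1, 0,0,0,0,0,0,-1]'
python3 plan.py 0.6065 -0.047 0.13 80
python3 - <<'E'
from station import arm
import cv2,numpy as np
s=arm.snapshot("wrist");np.savez("w6.npz",**s);cv2.imwrite("pics/w6.png",s["frame"])
E
```

```text
t: 26.45
ee_pos: [0.5648, 0.0405, 0.1878]
tcp_rot: [0.982, 0.191, -0.001, -0.001]
ft_force: [0.5, 0.3, -3.0]
opening: 0.51
t: 27.65
ee_pos: [0.6063, -0.0452, 0.1893]
tcp_rot: [0.825, 0.566, 0.0, -0.001]
ft_force: [0.6, 0.1, -2.2]
opening: 0.513
t: 28.15
ee_pos: [0.6067, -0.0463, 0.1894]
tcp_rot: [0.766, 0.642, 0.001, -0.001]
ft_force: [0.2, 0.2, -2.8]
opening: 0.519
t 28.15 pos [ 0.6067 -0.0463  0.1894] phi 79.95 open 0.519 F [ 0.2  0.2 -2.8] q6 -0.01
shift tool [-0.9 -0.1 59.4] mm  turn [-0.03 -0.13 -0.05]
```

View pics/w6.png

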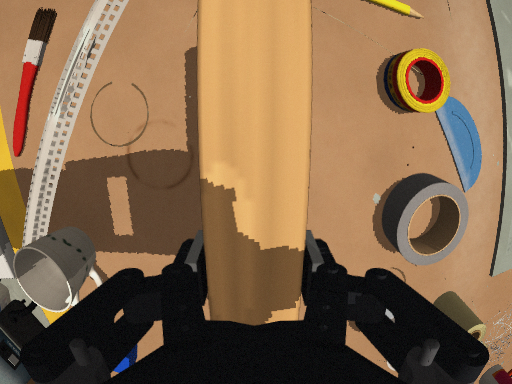

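```bash
python3 -m handwheel '[0,0,0,0,0,0.015,-1, 0,0,0,0,0,0.02,-1, 0,0,0,0,0,0.02,-1, 0,0,0,0,0,0.01,-1, 0,0,0,0,0,0.004,-1, 0,0,0,0,0,0,-1, 0,0,0,0,0,0,-1]'
python3 plan.py 0.6065 -0.047 0.1185 80
```

```text
t: 28.9
ee_pos: [0.6073, -0.0468, 0.1212]
tcp_rot: [0.766, 0.643, 0.001, -0.0]
ft_force: [0.1, -0.6, -3.1]
opening: 0.512
t 28.9 pos [ 0.6073 -0.0468  0.1212] phi 80.0 open 0.512 F [ 0.1 -0.6 -3.1] q6 -0.01
shift tool [-0.4 -0.8  2.7] mm  turn [ 0.05 -0.12  0.  ]
```

```bash
python3 -m handwheel '[0,0,0,0,-0.0005,0.0015,-1, 0,0,0,0,0,0.0008,-1, 0,0,0,0,0,0,-1, 0,0,0,0,0,0,-1, 0,0,0,0,0,0,-1]'
python3 plan.py 0.6065 -0.047 0.1185 80
```

```text
t: 29.4
ee_pos: [0.6066, -0.0466, 0.1186]
tcp_rot: [0.766, 0.643, 0.001, -0.001]
ft_force: [-0.9, 0.9, 3.6]
opening: 0.516
t 29.4 pos [ 0.6066 -0.0466  0.1186] phi 80.01 open 0.516 F [-0.9  0.9  3.6] q6 -0.01
shift tool [-0.4 -0.   0.1] mm  turn [ 0.02 -0.12  0.01]
```

```bash
python3 -m handwheel '[0,0,0,0,0,0,0.3, 0,0,0,0,0,0,1, 0,0,0,0,0,0,1, 0,0,0,0,0,0,1, 0,0,0,0,0,-0.03,1, 0,0,0,0,0,-0.04,1, 0,0,0,0,0,-0.03,1, 0,0,0,0,0,0,1, 0,0,0,0,0,0,1]'
python3 plan.py 0.603 -0.351 0.19 85
```

```text
t: 30.3
ee_pos: [0.6064, -0.0468, 0.2183]
tcp_rot: [0.766, 0.643, 0.001, -0.0]
ft_force: [-0.5, 0.1, -0.4]
opening: 1.002
t 30.3 pos [ 0.6064 -0.0468  0.2183] phi 80.01 open 1.002 F [-0.5  0.1 -0.4] q6 -0.01
shift tool [-300.2   49.5   27.7] mm  turn [ 0.04 -0.12 -4.99]
```

```bash
python3 -m handwheel '[0,0,0,-0.0375,0.0062,0,1, 0,0,0,-0.0375,0.0062,0,1, 0,0,0,-0.0375,0.0062,0,1, 0,0,0,-0.0375,0.0062,0,1, 0,0,0,-0.0375,0.0062,0,1, 0,0,0,-0.0375,0.0062,0,1, 0,0,0,-0.0375,0.0062,0,1, 0,0,0,-0.0375,0.0062,0,1, 0,0,-5,0,0,0.02,1, 0,0,0,0,0,0,1, 0,0,0,0,0,0,1, 0,0,0,0,0,0,1]'
python3 plan.py 0.603 -0.351 0.19 85
python3 - <<'E'
from station import arm
import cv2,numpy as np
s=arm.snapshot("wrist");np.savez("w7.npz",**s)
t=arm.snapshot("top");np.savez("top7.npz",**t)
c=cv2.resize(t["frame"][130:200,200:390],None,fx=3,fy=3,interpolation=cv2.INTER_CUBIC)
im=np.zeros((384+210,570,3),np.uint8);im[:384,:512]=s["frame"];im[384:]=c
cv2.imwrite("pics/w7.png",im)
E
```

```text
t: 31.5
ee_pos: [0.6035, -0.3501, 0.1977]
tcp_rot: [0.737, 0.675, 0.001, -0.001]
ft_force: [-0.2, 0.1, 0.6]
opening: 1.0
t 31.5 pos [ 0.6035 -0.3501  0.1977] phi 84.97 open 1.0 F [-0.2  0.1  0.6] q6 -0.53
shift tool [-1.  -0.5  7.7] mm  turn [-0.01 -0.13 -0.03]
```

View pics/w7.png

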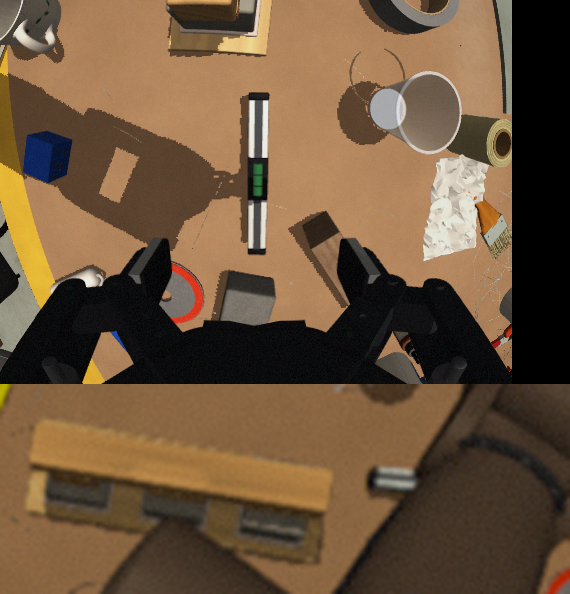

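Run:
```python
from h import *
s=load("w7.npz")
P=np.array([wray(s,p,.039)[:2] for p in[(248.5,93),(269.5,93),(266,254),(248.5,254)]]);print(P.round(4),rect(P),P.mean(0))
print("block",[wray(s,p,.04)[:2].round(3) for p in[(323,211),(343,238),(304,233)]])
t=load("top7.npz");o=np.array([200,130])
P=np.array([ray(t,up(np.array(p)-[0,384],o,3),.147)[:2] for p in[(37,420),(331,469),(330,513),(30,463)]]);print("batten",P.round(4),rect(P))
```

```text
[[ 0.605  -0.2655]
 [ 0.6258 -0.2673]
 [ 0.6086 -0.4438]
 [ 0.5886 -0.442 ]] (array([ 607.2, -354.6]), 177.4, 20.9, 84.7) [ 0.60702168 -0.35463128]
block [array([ 0.675, -0.397]), array([ 0.699, -0.432]), array([ 0.653, -0.421])]
batten [[ 0.6583  0.1041]
 [ 0.6028 -0.206 ]
 [ 0.5559 -0.2039]
 [ 0.6121  0.1115]] (array([607.1, -49.9]), 321.2, 46.7, 79.9)
```

```bash
python3 -m handwheel '[0,0,0.3,-0.0036,0.0033,0.03,1, 0,0,0,0,0,0.045,1, 0,0,0,0,0,0.045,1, 0,0,0,0,0,0.035,1, 0,0,0,0,0,0.02,1, 0,0,0,0,0,0.008,1, 0,0,0,0,0,0,1, 0,0,0,0,0,0,-1, 0,0,0,0,0,0,-1, 0,0,0,0,0,0,-1, 0,0,0,0,0,0,-1, 0,0,0,0,0,0,-1]' 40
python3 -m handwheel '[0,0,0,0,0,0,-1, 0,0,0,0,0,0,-1, 0,0,0,0,0,0,-1, 0,0,0,0,0,0,-1]'
python3 plan.py 0.607 -0.048 0.25 80
```

```text
t: 32.8
ee_pos: [0.6065, -0.3545, 0.0152]
tcp_rot: [0.739, 0.674, 0.001, -0.0]
ft_force: [-0.0, 1.3, 1.7]
opening: 0.226
t: 33.2
ee_pos: [0.6065, -0.3545, 0.0152]
tcp_rot: [0.739, 0.674, 0.001, -0.0]
ft_force: [-0.8, 0.6, 7.4]
opening: 0.229
t 33.2 pos [ 0.6065 -0.3545  0.0152] phi 84.71 open 0.229 F [-0.8  0.6  7.4] q6 -0.53
shift tool [ 305.6  -27.6 -234.3] mm  turn [ 0.04 -0.1   4.71]
```

```bash
python3 -m handwheel '[0,0,0,0,0,-0.015,-1, 0,0,0,0,0,-0.03,-1, 0,0,0,0,0,-0.04,-1, 0,0,0,0,0,-0.04,-1, 0,0,0,0,0,-0.04,-1, 0,0,0,0,0,-0.035,-1, 0,0,0,0,0,-0.02,-1, 0,0,0,0,0,-0.005,-1, 0,0,0,0,0,0,-1]'
python3 -m handwheel '[0,0,0,0.02,-0.0018,0,-1, 0,0,0,0.03,-0.0027,0,-1, 0,0,0,0.036,-0.0033,0,-1, 0,0,0,0.036,-0.0033,0,-1, 0,0,0,0.036,-0.0033,0,-1, 0,0,0,0.036,-0.0033,0,-1, 0,0,0,0.036,-0.0033,0,-1, 0,0,0,0.03,-0.0027,0,-1, 0,0,0,0.025,-0.002,0,-1, 0,0,0,0.015,-0.001,0,-1, 0,0,0,0.005,-0.001,0,-1]'
python3 -m handwheel '[0,0,2.5,0,0,0,-1, 0,0,2.2,0,0,0,-1, 0,0,0,0,0,0,-1, 0,0,0,0,0,0,-1]'
python3 plan.py 0.607 -0.048 0.1622 80
python3 - <<'E'
from station import arm
import cv2,numpy as np
s=arm.snapshot("wrist");np.savez("w8.npz",**s);cv2.imwrite("pics/w8.png",s["frame"])
E
```

```text
t: 34.1
ee_pos: [0.6061, -0.3547, 0.24]
tcp_rot: [0.739, 0.674, 0.001, -0.0]
ft_force: [0.1, 0.6, -2.3]
opening: 0.226
t: 35.2
ee_pos: [0.6063, -0.0469, 0.2393]
tcp_rot: [0.738, 0.674, 0.0, -0.001]
ft_force: [0.2, 0.4, -1.0]
opening: 0.222
t: 35.6
ee_pos: [0.6066, -0.0491, 0.2398]
tcp_rot: [0.766, 0.643, 0.001, -0.001]
ft_force: [-0.2, -0.8, -0.6]
opening: 0.226
t 35.6 pos [ 0.6066 -0.0491  0.2398] phi 80.04 open 0.226 F [-0.2 -0.8 -0.6] q6 -0.02
shift tool [ 1.   0.3 77.6] mm  turn [-0.05 -0.12  0.04]
```

View pics/w8.png

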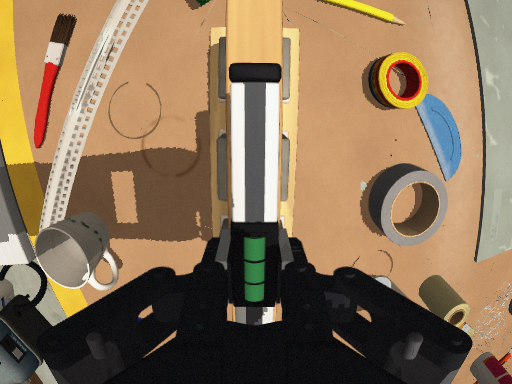

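```bash
python3 -m handwheel '[0,0,0,0.001,0,0.015,-1, 0,0,0,0,0,0.02,-1, 0,0,0,0,0,0.02,-1, 0,0,0,0,0,0.013,-1, 0,0,0,0,0,0.005,-1, 0,0,0,0,0,0.002,-1, 0,0,0,0,0,0,-1, 0,0,0,0,0,0,-1, 0,0,0,0,0,0,-1]'
python3 plan.py 0.607 -0.048 0.1622 80
```

```text
t: 36.55
ee_pos: [0.6072, -0.0474, 0.1658]
tcp_rot: [0.766, 0.643, 0.001, -0.0]
ft_force: [-0.1, 0.0, -1.5]
opening: 0.229
t 36.55 pos [ 0.6072 -0.0474  0.1658] phi 80.01 open 0.229 F [-0.1  0.  -1.5] q6 -0.01
shift tool [-0.6 -0.1  3.6] mm  turn [ 0.04 -0.12  0.01]
```

```bash
python3 -m handwheel '[0,0,0,0,0,0.002,-1, 0,0,0,0,0,0.001,-1, 0,0,0,0,0,0.0004,-1, 0,0,0,0,0,0,-1, 0,0,0,0,0,0,-1, 0,0,0,0,0,0,-1]'
python3 plan.py 0.607 -0.048 0.1622 80
```

```text
t: 37.15
ee_pos: [0.607, -0.0474, 0.1622]
tcp_rot: [0.766, 0.643, 0.001, -0.001]
ft_force: [-2.0, 0.3, 5.7]
opening: 0.228
t 37.15 pos [ 0.607  -0.0474  0.1622] phi 80.01 open 0.228 F [-2.   0.3  5.7] q6 -0.01
shift tool [-0.6  0.1  0. ] mm  turn [ 0.01 -0.12  0.01]
```

```bash
python3 -m handwheel '[0,0,0,0,0,0,-0.4, 0,0,0,0,0,0,-0.2, 0,0,0,0,0,0,0.2, 0,0,0,0,0,0,0.6, 0,0,0,0,0,0,1, 0,0,0,0,0,-0.02,1, 0,0,0,0,0,-0.04,1, 0,0,0,0,0,-0.04,1, 0,0,0,0,0,0,1]'
python3 -m handwheel '[0,0,0,-0.04,-0.02,0,1, 0,0,0,-0.04,-0.02,0,1, 0,0,0,-0.04,-0.02,0,1, 0,0,0,-0.04,-0.02,0,1, 0,0,0,-0.04,-0.02,0,1, 0,0,0,-0.04,-0.02,0,1, 0,0,0,-0.04,-0.02,0,1, 0,0,0,-0.04,-0.02,0,1, 0,0,0,-0.04,-0.02,0,1, 0,0,0,0,0,0,1, 0,0,0,0,0,0,1]'
python3 - <<'E'
from station import arm
import cv2,numpy as np
t=arm.snapshot("top");np.savez("top9.npz",**t);s=arm.snapshot("scene");np.savez("scene9.npz",**s)
c=cv2.resize(t["frame"][130:200,200:390],None,fx=3,fy=3,interpolation=cv2.INTER_CUBIC)
d=cv2.resize(s["frame"][100:220,140:330],None,fx=3,fy=3,interpolation=cv2.INTER_CUBIC)
cv2.imwrite("pics/f.png",np.vstack([c,d]))
print(arm.get_state()["ee_pos"])
E
```

```text
t: 38.05
ee_pos: [0.6086, -0.0479, 0.2671]
tcp_rot: [0.766, 0.643, 0.003, 0.003]
ft_force: [1.0, -0.7, -0.6]
opening: 1.002
t: 39.15
ee_pos: [0.3666, -0.3714, 0.2605]
tcp_rot: [0.767, 0.642, 0.001, -0.001]
ft_force: [0.3, 0.1, 0.9]
opening: 1.0
[ 0.36752799 -0.37026644  0.26076692]
```

View pics/f.png

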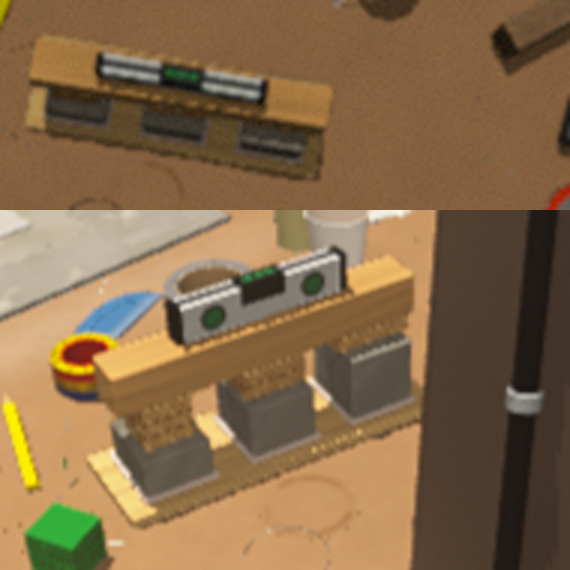

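```bash
python3 - <<'E'
from h import *
t=load("top9.npz");o=np.array([200,130])
for n,z,Q in(("batten",.147,[(37,37),(331,85),(329,127),(30,80)]),("level",.186,[(101,53),(267,80),(264,104),(97,77)])):
    P=np.array([ray(t,up(p,o,3),z)[:2] for p in Q]);print(n,rect(P),P.mean(0).round(4))
m=load("top0.npz")["frame"][220:262,262:306].astype(int)-t["frame"][220:262,262:306];print("mug diff",np.abs(m).mean())
E
python3 -c "
from station import arm
print(arm.finish_job())"
```

```text
batten (array([607.6, -49.4]), 319.2, 46.7, 80.4) [ 0.6073 -0.0483]
level (array([603.7, -48.5]), 173.5, 25.4, 80.2) [ 0.6037 -0.0483]
mug diff 11.547619047619047
the job is handed in; nothing more can be done
None
```

The job is handed in at about 39 s of the 115 s allowed. All three packers are on their pads: triple on low, double on mid and single on high. The batten lies along the row on top of them, and the spirit level stands on edge at mid-length. `finish_job` gives no verdict, so the checks below are my own.

- **Packers:** seen from the top camera, triple and double were within about 2 mm of pad centre and 2° of square. The single's mask merged with the board, so I had no clean camera measure of it. The arm's position at release was within 0.5 mm of pad centre, and the pictures show it sitting on the pad.
- **Batten:** it measured (0.607, -0.048) at about 80.4°, against the base board at (0.6065, -0.047) and 80°. Its height follows from the gripper height when it touched down; I did not measure its level separately, but it looks level in the last picture.
- **Spirit level:** it measured (0.604, -0.048) at 80.2°, about 3.5 mm across from the batten's midline and under 1 mm along it. The hand-picked points gave it 25 mm thick instead of 21, so the error is likely a few mm. It was upright in the scene view.
- **Mug:** a pixel comparison gave a mean difference of 11.5, and I did not look further to see whether that was lighting or shadow. The arm stayed clear of the mug throughout. I last saw it standing in the wrist picture taken just before the level went down, but I did not re-measure its position before handing in.

The gripper was open, raised and clear of everything at hand-in.

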